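Load the sprung paper roll into the lab printer

ROBOT

A 6-joint arm with a two-finger parallel gripper is mounted at the origin on the work surface. World frame = base frame: x ahead of the robot, y to its left, z up, the work surface at z = 0. Lengths are in m, angles in degrees, forces in N, time in s.
With the tool pointing down it reaches from about 0.35 to 0.875 m from the base axis. Payload 4.2 kg.
Tool frame: the origin (TCP) lies midway between the tips of the shut fingers; the grasp point (between the pads) lies 19 mm behind it; y points along the fingers, z is the direction in which the jaws open and shut, and the axes are right-handed (so a half turn about y gives the same grasp; the last joint's range is limited). The gripper opens to 87 mm and grips with 3 to 60 N. Pads are 19 mm wide; open, the fingers measure 117 mm over their backs; the gripper's body (75 mm by 190 mm) begins 51 mm behind the grasp point.
Start: joints at [-57.548, 22.042, 0.453, 0, -68.411, -14.817], TCP at [0.189, -0.596, 0.223] pointing down, gripper open.
Joint ranges: [-179.83, 179.83], [-69.29, 118.12], [-61.27, 80.66], [-181.25, 117.63], [-171.15, -9.14], [-177.46, 177.46]. Speed limits (degrees/s): [159.86, 159.86, 180, 180, 180, 180].

INTERFACE

Orientations are given as [roll, pitch, yaw] about the fixed x, y, z axes, in that order (R = Rz(yaw) Ry(pitch) Rx(roll)).
In Python, from workcell import env gives the robot as it stands. The module is installed in compiled form; this text tells all that it offers. Calls block until the motion is done:
- env.goto(position, orientation): joint-space move of the TCP to a pose.
- env.move_straight(position, rotation=None, rate=0.15, force_limit=None): straight line of the TCP; rotation=None keeps the orientation; rate is the mean speed in m/s. With force_limit (N) it stops when the force on the tool has changed by that much, and returns True; else False.
- env.set_joints(angles): joint-space move.
- env.gripper_to(opening, grasp_force=None): opening from 0.0 (shut) to 1.0 (fully open); grasp_force is the grip in N (None keeps the last); returns when the fingers have stopped.
- env.dwell(seconds).
- env.inverse_kinematics(position, orientation): joint angles nearest the present ones, or None.
- env.read_state(): the state.
- env.grab_frame(name): name is "scene" or "top"; returns a dict with "image" (420x560x3 uint8, blue, green, red), "fx", "fy", "cx", "cy" (pixels), "position" and "orientation" of the camera in the world. Camera axes: x right, y up, looking along -z (the intrinsics and any distortion apply to the point x, -y, -z); pixel columns grow to the right and rows downward; lengths in m; the calibration is good to about 2 mm. A picture is of the moment at which its call begins. There is no depth.
A pose or a line that the arm cannot do raises env.Unreachable and nothing moves.
- env.close_job(): hands the job in, once; it reports no verdict.
Trained networks look in a picture, given as the dict that the camera call returned (one of the last four; its "shot" number tells which), for a name from the list of things; names that differ only in an ending like _2 or _b are one class to them, and where a whole thing is asked for, a point or a joint stands for the part that bears it (a point fixed in the world has none). Each returns a list of dicts, best first, with "score" (0 to 1); they miss things now and then, are a little off and sometimes report something else, mostly with a low value. They report only what shows in the picture. A call takes as long as a camera call. They do not tell look-alikes from the thing itself.
- env.search_frame(picture, thing): "xyz" ([x, y, z] in m, in world coordinates, good to about 4 mm: the middle of the surface that is visible of it).
- env.trace(picture, thing): "mask" (420x560 bool, what is visible of it).
The state is a dict: "clock": time; "joint_positions": joint angles; "qvel": joint speeds; "joint_torque": joint torques, N m; "position": TCP position; "tool_rot": TCP orientation; "force": force on the tool from outside, world axes, zero at the start; "wrist_torque": the same for the moment, N m; "opening": opening from 0.0 (shut) to 1.0 (fully open).
Only numpy, scipy, OpenCV 4.12 (cv2) and the standard library are available. Lean on these libraries where they do the work, as an engineer would, in place of code of your own. Each camera call takes 0.05 s, during which the arm holds its last target. There are 200 camera calls.

TASK

The analyser's report printer is out of paper. Take the roll that has the long sprung pin at one end (not the plain-ended roll), set that pin into the tall grooved cup of the printer's roll bay and press it in, lower the roll until its short stub is in the low roofed cup at the other end, and let it go so the spring pushes the stub under the little roof and the roll sits level between the two cups. Leave the other roll lying in its rest.

Things in the scene. Friction and masses are not known exactly. Their poses are not given: they have to be found in the camera images.
- roll: The roll to load: white paper roll, 44 mm diameter, 80 mm long, 0.1 to 0.2 kg, lying level in a low fixed wire rest (rails 17 mm high), axis 35 mm above the table. Origin: centre of the paper, on the axis; y along the axis towards the sprung pin (it may turn about y). Pin tip at y = +84 mm when free. At -y a rigid grey stub, 16 mm diameter, 22 mm long, ends at y = -62 mm.
- plunger (a joint): How far the roll's sprung pin is pushed in, in m: 0 free, 0.030 fully in, about 0.007 when the roll is seated. The pin is steel, 12 mm diameter, dark coils at its root, and sticks out 44 mm from the paper when free. Pushing takes 2 N at first, 4 N at 7 mm, 11 N at 30 mm.
- holder: Grey printer, fixed, with open roll bay and two metal cups. Origin on the table under the seated roll's centre, which is at x = 0, y = 0, z = 50 mm; y along the bay, from low cup to tall cup; seated roll's y the same way. Bay clear down to 12 mm. White housing, 45 mm high, at x = -143 to -83. Tall cup (+y): groove open at top and to the bay, 28 mm wide, rails y = 65 to 77, back face y = 77, floor z = 44, top z = 108.
- low_cup (a point): Centre of the low cup's end face: holder y = -62 mm, z = 50 mm. Pocket open to the bay, 32 mm wide, walls to y = -50, floor z = 42; a roof covers its last 6 mm (to y = -56), underside z = 66, top z = 71. To get down past it the roll must be 7 to 23 mm towards the tall cup (pin pushed in 14 to 30 mm); let go, the spring brings it back to y = 0.
- plain_roll: The wrong roll, to be left alone: the same paper roll (44 mm diameter, 80 mm long) in an identical wire rest, but with a short grey stub (16 mm diameter, 22 mm long) at both ends and no sprung pin. Origin at its centre, on the axis, 35 mm above the table; y along its axis.
Not all that is in view belongs to the job. What is shaped like the roll but blue or pink is not meant.

How it is judged (in metres and radians):
On the way:
1. the sprung pin is pushed in by at least 9 mm with the roll at the printer's bay (value of joint plunger above 0.009 m and horizontal distance between roll and holder below 0.05 m), for 0.1 s.
At the end, for the whole second after the job is handed in: Roll held between the cups by its spring, at rest: centre within 12 mm of the bay axis in x, within 3 mm of y = 0 (the spring sets this), 46 to 57 mm up, within 10 degrees of the bay axis, pin pushed in 3 to 11 mm; the plain roll within 30 mm of where it lay (x of roll in the frame of holder between -0.012 and 0.012 m and y of roll in the frame of holder between -0.003 and 0.003 m and z of roll in the frame of holder between 0.046 and 0.057 m and angle between the y axis of roll and the y axis of holder, either way round below 0.175 rad and value of joint plunger between 0.003 and 0.011 m and linear speed of roll below 0.02 m/s and distance of plain_roll from where it was at the start of the episode below 0.03 m); the robot touches nothing.
It fails at once if the plain roll is moved more than 30 mm from where it lay (distance of plain_roll from where it was at the start of the episode above 0.03 m).
It also fails if it takes over 45 s, if anything falls off the work surface, if the arm or the gripper's body presses on something with over 40 N, if the wrist force passes 120 N, or if a joint passes its speed limit or range.

## Working session

There is one attempt and no reset: what is moved stays moved. The work goes in short steps, each a Python script; the robot and the scene stay as the last script left them, time stands still between calls to the robot, and variables do not carry over. Pictures are saved under pics/ and viewed, about 8 in all and at most 12, crops included, and the job is handed in when it is done.

```bash
mkdir -p pics; cat > a.py <<'E'
from workcell import env
import cv2, numpy as np
for n in ("scene","top"):
    f=env.grab_frame(n); cv2.imwrite(f"pics/{n}0.png",f["image"])
    print(n,{k:np.round(v,4).tolist() if not isinstance(v,(str,dict)) else v for k,v in f.items() if k!="image"})
    for t in ("roll","plain_roll","plunger","holder","low_cup"):
        try: print(t,[(round(d["score"],2),np.round(d["xyz"],3).tolist()) for d in env.search_frame(f,t)])
        except Exception as e: print(t,e)
print(env.read_state())
E
python3 a.py
```

```text
scene {'fx': 511.7364, 'fy': 511.7364, 'cx': 275.4693, 'cy': 211.5113, 'position': [1.3484, -0.5907, 1.1007], 'orientation': [43.7208, 0.8336, 59.2579], 'shot': 1}
roll [(0.87, [0.529, -0.071, 0.035]), (0.85, [0.751, -0.422, 0.04]), (0.81, [0.383, -0.396, 0.034]), (0.65, [0.192, -0.331, 0.038])]
plain_roll [(0.6, [0.452, -0.222, 0.046])]
plunger [(0.59, [0.627, -0.203, 0.038]), (0.48, [0.395, -0.452, 0.028]), (0.46, [0.706, -0.464, 0.026])]
holder [(0.98, [0.524, 0.229, 0.01])]
low_cup [(0.66, [0.522, 0.226, 0.011])]
top {'fx': 383.9071, 'fy': 383.9071, 'cx': 286.3785, 'cy': 215.1146, 'position': [0.3805, -0.0942, 0.9567], 'orientation': [4.7589, 1.7719, -91.638], 'shot': 2}
roll [(0.87, [0.372, -0.39, 0.047]), (0.8, [0.734, -0.413, 0.044]), (0.68, [0.636, -0.26, 0.049]), (0.66, [0.517, -0.068, 0.038]), (0.62, [0.181, -0.323, 0.039])]
plain_roll [(0.7, [0.439, -0.213, 0.049])]
plunger [(0.68, [0.114, -0.332, 0.027]), (0.59, [0.386, -0.447, 0.027]), (0.45, [0.574, -0.047, 0.028])]
holder [(0.83, [0.51, 0.23, 0.011]), (0.54, [0.438, -0.215, 0.049])]
low_cup [(0.94, [0.512, 0.228, 0.014]), (0.57, [0.619, -0.201, 0.044])]
{'clock': 0.6, 'joint_positions': array([-5.75477100e+01,  2.20401940e+01,  4.51127061e-01, -4.09547005e-04,
       -6.84098883e+01, -1.48178050e+01]), 'qvel': array([ 0.01101706,  0.07584349,  0.0419554 , -0.029148  , -0.03727847,
        0.05019313]), 'joint_torque': array([ 1.80148941e-04, -3.90211594e+01,  1.87534654e+01,  4.22246352e+00,
        1.53970724e-02, -3.84201326e-05]), 'position': array([ 0.18936678, -0.59559199,  0.22255442]), 'tool_rot': array([-9.00009126e+01, -6.35332032e-04,  1.76343344e+01]), 'force': array([ 0.07730579,  0.62438095, -0.53876149]), 'wrist_torque': array([-0.0232257 , -0.02635473, -0.02413208]), 'opening': 0.9994812985691416}
```

View pics/top0.png

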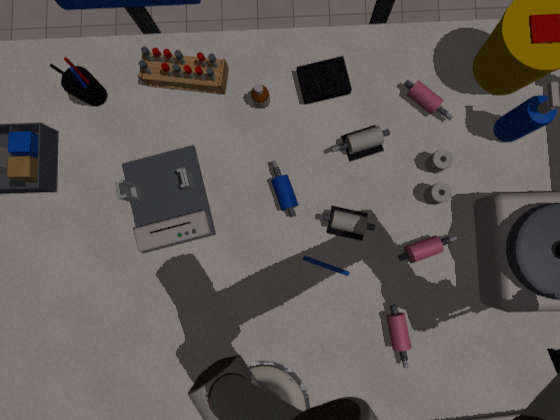

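View pics/scene0.png

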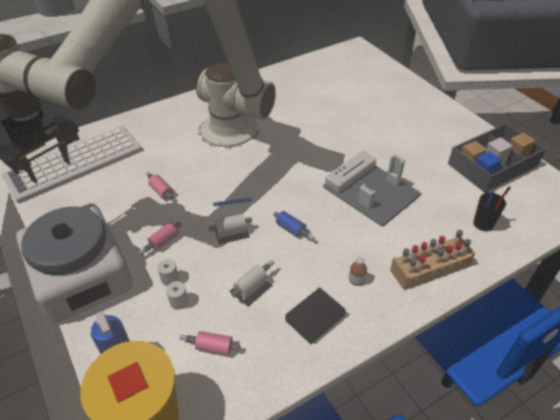

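```bash
python3 - <<'E'
import cv2, numpy as np
t=cv2.imread("pics/top0.png"); s=cv2.imread("pics/scene0.png")
a=cv2.resize(t[110:250,305:405],(400,560),interpolation=3)
b=cv2.resize(s[205:305,205:305],(400,400),interpolation=3); b2=cv2.resize(t[140:255,110:225],(400,400),interpolation=3)
c=np.zeros((800,800,3),np.uint8); c[:560,:400]=a; c[:400,400:]=b; c[400:,400:]=b2
cv2.imwrite("pics/crop.png",cv2.convertScaleAbs(cv2.resize(c,(600,600)),alpha=1.5))
E
```

```text
(no output)
```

View pics/crop.png

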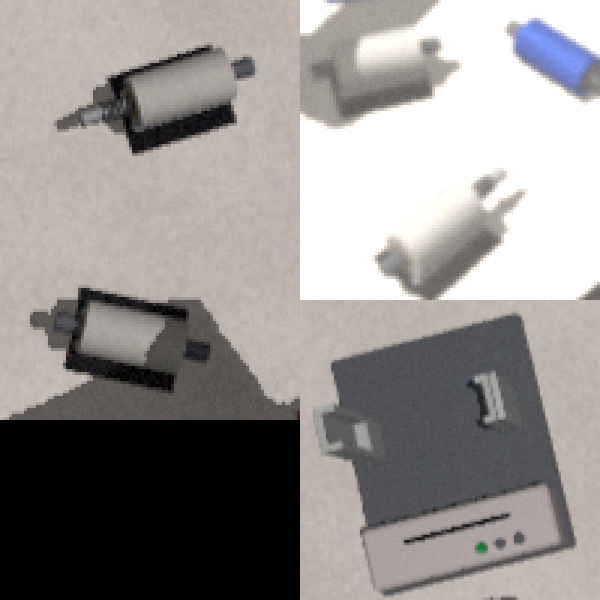

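```bash
cat > h.py <<'E'
from workcell import env
import cv2, numpy as np
from scipy.spatial.transform import Rotation as R
def proj(f,P):
    q=R.from_euler("xyz",f["orientation"],degrees=True).inv().apply(np.atleast_2d(P)-f["position"])
    return np.c_[f["cx"]+f["fx"]*q[:,0]/-q[:,2], f["cy"]+f["fy"]*q[:,1]/q[:,2]]
def back(f,uv,z):
    uv=np.atleast_2d(uv).astype(float)
    d=np.c_[(uv[:,0]-f["cx"])/f["fx"],-(uv[:,1]-f["cy"])/f["fy"],-np.ones(len(uv))]
    d=R.from_euler("xyz",f["orientation"],degrees=True).apply(d); p=np.array(f["position"])
    return p+d*((z-p[2])/d[:,2])[:,None]
E
python3 - <<'E'
from h import *
for n in ("scene","top"):
    f=env.grab_frame(n)
    for d in env.trace(f,"roll"):
        m=d["mask"]; ys,xs=np.nonzero(m)
        w=m&(f["image"].min(2)>90)
        r=cv2.minAreaRect(np.c_[xs,ys].astype(np.float32)); b=cv2.boxPoints(r)
        print(n,round(d["score"],2),m.sum(),np.round(r[0],1),np.round(r[1],1),round(r[2],1),back(f,r[0],.035).round(3))
t=cv2.imread("pics/top0.png"); s=cv2.imread("pics/scene0.png")
a=cv2.resize(t[140:255,110:220],(800,836),interpolation=3)[:600]
g=lambda i:cv2.convertScaleAbs(i,alpha=1.4)
cv2.imwrite("pics/c_top.png",g(cv2.resize(t[142:202,112:192],(800,600),interpolation=3)))
cv2.imwrite("pics/c_scene.png",g(cv2.resize(s[147:222,322:422],(800,600),interpolation=3)))
E
```

```text
scene 0.94 648 [159.7 237.9] [17.  50.8] 53.1 [[ 0.384 -0.407  0.035]]
scene 0.9 399 [159.3 185.8] [35.4 13.4] 45.0 [[ 0.186 -0.329  0.035]]
scene 0.88 713 [251.8 278.3] [17.9 54.7] 49.4 [[ 0.636 -0.256  0.035]]
scene 0.72 787 [209.1 341.5] [59.2 18.6] 10.8 [[ 0.743 -0.428  0.035]]
scene 0.58 496 [293.5 225.5] [46.3 14.8] 31.6 [[ 0.538 -0.068  0.035]]
top 0.88 690 [283.3 188.6] [56.3 17.3] 69.1 [[ 0.523 -0.062  0.035]]
top 0.84 746 [428.4 100. ] [57.8 18.7] 38.7 [[ 0.729 -0.423  0.035]]
top 0.84 861 [427.1 247.9] [19.  61.7] 70.3 [[ 0.37  -0.399  0.035]]
top 0.71 847 [399.2 335.8] [63.3 18.7] 77.5 [[ 0.168 -0.322  0.035]]
top 0.6 745 [360.8 140.9] [17.9 57.9] 72.5 [[ 0.634 -0.254  0.035]]
```

View pics/c_top.png

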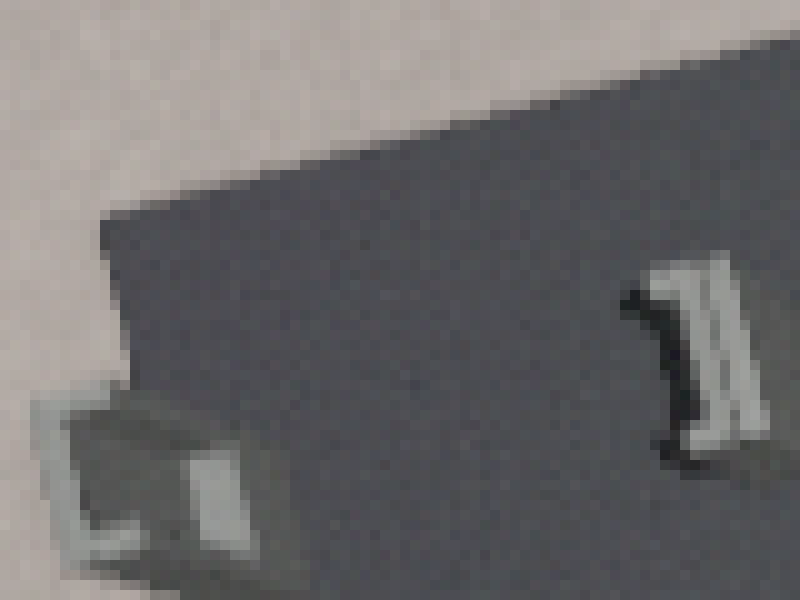

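View pics/c_scene.png

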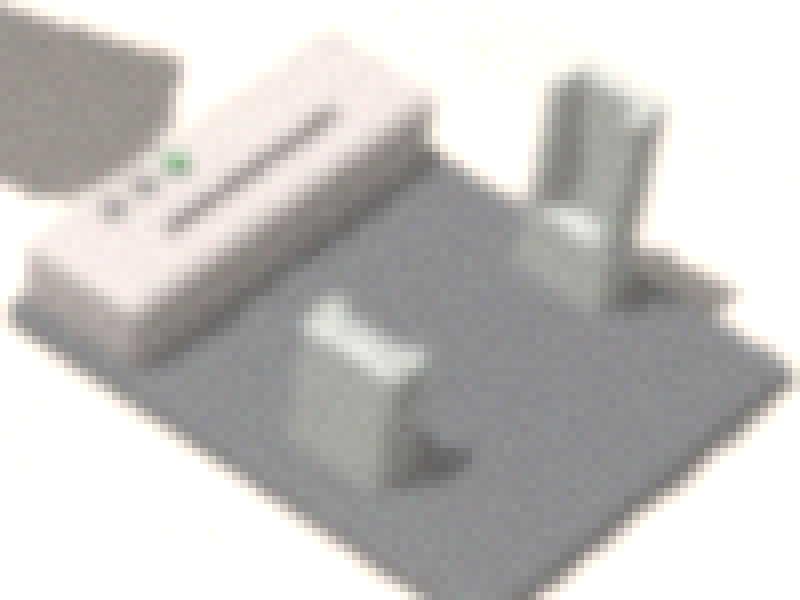

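```bash
python3 - <<'E'
from h import *
f=env.grab_frame("top"); g=env.grab_frame("scene")
c=lambda u,v:(112+u/10-.5+.0,142+v/10-.5)
T1=back(f,c(76.5,475),.108)[0]; T2=back(f,c(223,503),.044)[0]; L=back(f,c(668,362),.069)[0]
print(T1,T2,L,"dist (127)",np.linalg.norm((T1-L)[:2]),"(121)",np.linalg.norm((T2-L)[:2]))
e=back(f,[c(105,215),c(800,32)],.012); print("plate edge",e, np.degrees(np.arctan2(*(e[0]-e[1])[[0,1]])))
d=(T1-L)[:2]; ang=np.arctan2(d[1],d[0]); u=d/np.linalg.norm(d)
o=(L[:2]+u*.050+T1[:2]-u*.077+T2[:2]-u*.071)/3; yaw=np.degrees(ang)-90
print("holder",o,"yaw",yaw)
H=lambda P:np.c_[o+np.array(P)[:,:1]*[u[1],-u[0]]+np.array(P)[:,1:2]*u,np.array(P)[:,2]]
# check housing & cups in scene crop
P=[(-.014,.077,.108),(.014,.077,.108),(-.014,.065,.044),(.014,.065,.044),(-.016,-.062,.071),(.016,-.062,.071),(0,-.059,.071),(-.083,0,.045),(-.143,0,.045)]
for p,a,b in zip(P,(proj(g,H(P))+.5-[322,147])*8,(proj(f,H(P))+.5-[112,142])*10): print(p,a.round(),b.round())
# roll ends in top: stub end, pin tip
for F,uv in ((f,[(389.0,132.0),(332.2,148.5)]),):
    e=back(F,uv,.035); dd=e[1]-e[0]; w=dd/np.linalg.norm(dd)
    print("roll len(146)",np.linalg.norm(dd),"ctr",e[0]+w*.062,e[1]-w*.084,"yaw",np.degrees(np.arctan2(dd[1],dd[0]))-90)
E
```

```text
[0.52298327 0.30675348 0.108     ] [0.52565724 0.30086072 0.044     ] [0.55176221 0.18382038 0.069     ] dist (127) 0.1262567771966392 (121) 0.11991625913366008
plate edge [[0.60536228 0.34532273 0.012     ]
 [0.64604877 0.16757893 0.012     ]] -12.893174992829797
holder [0.5409136 0.2320048] yaw 13.175805934154042
(-0.014, 0.077, 0.108) [581.  68.] [ 89. 533.]
(0.014, 0.077, 0.108) [643. 102.] [ 62. 414.]
(-0.014, 0.065, 0.044) [537. 211.] [258. 556.]
(0.014, 0.065, 0.044) [596. 246.] [233. 445.]
(-0.016, -0.062, 0.071) [328. 318.] [732. 410.]
(0.016, -0.062, 0.071) [398. 361.] [701. 280.]
(0, -0.059, 0.071) [368. 336.] [704. 348.]
(-0.083, 0, 0.045) [288. 204.] [580. 761.]
(-0.143, 0, 0.045) [169. 131.] [ 638. 1002.]
roll len(146) 0.1438054390619191 ctr [ 0.63774267 -0.2633771   0.035     ] [ 0.63828913 -0.26550254  0.035     ] yaw 14.418769143437274
```

```bash
cat >> h.py <<'E'
RO=np.array([.638,-.2645]); RY=14.4
HO=np.array([.541,.232]); HY=13.1
def hp(x,y,z): # holder -> world
    a=np.radians(HY); return [HO[0]+x*np.cos(a)-y*np.sin(a),HO[1]+x*np.sin(a)+y*np.cos(a),z]
E
python3 - <<'E'
from h import *
for k in (-90,90):
    for p,y in (([*RO,.15],RY),([*RO,.021],RY),(hp(0,-.015,.10),HY),(hp(0,.015,.035),HY)):
        j=env.inverse_kinematics(p,[-90,0,y+k]); print(k,None if j is None else np.round(j,0))
k=-90
try: env.goto([*RO,.15],[-90,0,RY+k])
except env.Unreachable: k=90; env.goto([*RO,.15],[-90,0,RY+k])
print(k,env.read_state()["clock"])
print(env.move_straight([*RO,.0215],rate=.1,force_limit=8))
s=env.read_state(); print(s["position"],s["force"])
if s["position"][2]<.025:
    env.gripper_to(0,60); s=env.read_state(); print("open",s["opening"]*87,s["force"],s["clock"])
    env.move_straight([*RO,.15],rate=.1)
    s=env.read_state(); print("open",s["opening"]*87,s["force"],s["clock"])
f=env.grab_frame("top");g=env.grab_frame("scene")
A=cv2.resize(f["image"][70:220,290:440],(400,400),interpolation=3);B=cv2.resize(g["image"][180:330,180:330],(400,400),interpolation=3)
cv2.imwrite("pics/grasp.png",cv2.convertScaleAbs(np.hstack([A,B]),alpha=1.3))
E
```

```text
-90 [  -9.   31.    5.   -0.  -64. -156.]
-90 [  -9.   39.   -2.   -0.  -49. -156.]
-90 [ 38.  25. -14.   0. -51. 156.]
-90 [ 40.  30. -17.   0. -43. 153.]
90 [ -9.  31.   5.   0. -64.  24.]
90 [ -9.  39.  -2.   0. -49.  24.]
90 [ 38.  25. -14.   0. -51. -24.]
90 [ 40.  30. -17.   0. -43. -27.]
-90 3.0167
False
[ 0.63860277 -0.26463158  0.02242068] [-1.01225627  0.17111505  0.71507223]
open 42.96658002074245 [2.52795132 0.56989812 0.5961669 ] 5.2583
open 42.73057688497976 [-0.83044135 -0.35690213 -0.87497067] 6.6917
```

View pics/grasp.png

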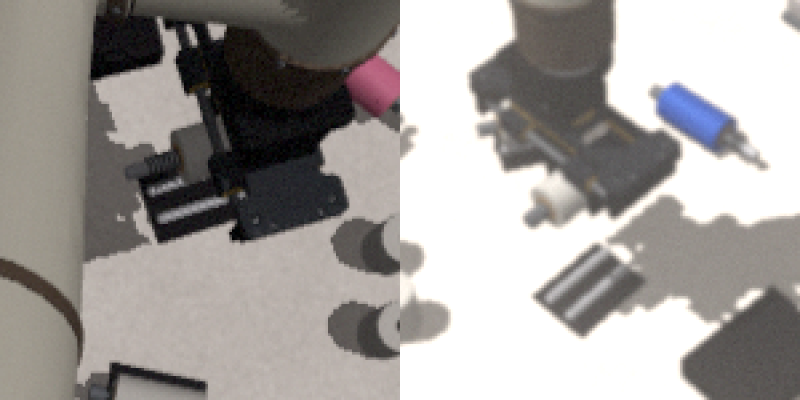

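```bash
python3 - <<'E'
from h import *
f=env.grab_frame("top"); s=env.read_state()
tip=back(f,[338.,134.3],s["position"][2]+.013)[0]; d=(tip-s["position"])[:2]
print("tip dist",np.linalg.norm(d),"yaw",np.degrees(np.arctan2(d[1],d[0]))-90)
env.move_straight([*RO,.24],rate=.2)
env.goto(hp(0,-.016,.20),[-90,0,HY-90])
s=env.read_state(); print(s["position"],s["force"],s["clock"])
env.move_straight(hp(0,-.016,.150),rate=.1,force_limit=6)
f=env.grab_frame("top");g=env.grab_frame("scene")
A=cv2.resize(f["image"][110:260,60:210],(400,400),interpolation=3);B=cv2.resize(g["image"][90:240,300:450],(400,400),interpolation=3)
cv2.imwrite("pics/pre.png",cv2.convertScaleAbs(np.hstack([A,B]),alpha=1.3))
P=[hp(0,-.016+.084,.163),hp(0,-.016-.062,.163)]
print((proj(f,P)-[60,110])*400/150,(proj(g,P)-[300,90])*400/150+[400,0],env.read_state()["clock"])
E
```

```text
tip dist 0.08266398254610284 yaw 16.212034214006366
[0.54468086 0.21631958 0.20000176] [-0.60327572  0.74275147 -1.59248625] 11.925
[[136.18084955 196.64378458]
 [313.25329112 149.42395461]] [[664.46952609 143.89960212]
 [578.53837667 206.96241213]] 12.675
```

View pics/pre.png

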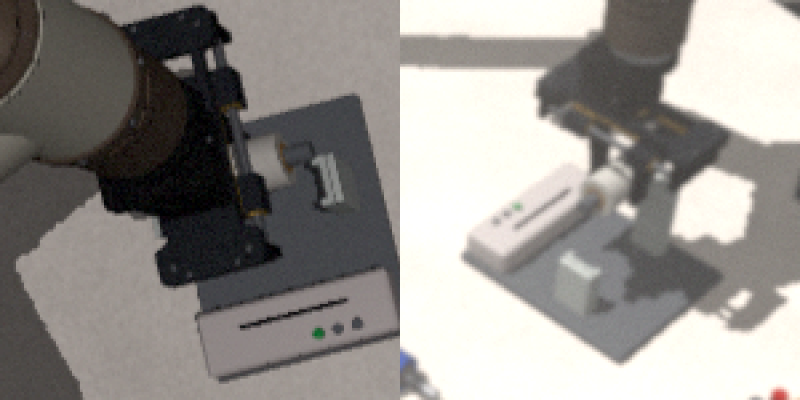

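```bash
python3 - <<'E'
from h import *
def show(m):
    s=env.read_state(); a=np.radians(HY); d=np.array(s["position"][:2])-HO; F=s["force"]
    print(m,"x %.4f y %.4f z %.4f"%(d[0]*np.cos(a)+d[1]*np.sin(a),-d[0]*np.sin(a)+d[1]*np.cos(a),s["position"][2]),"Fx %.1f Fy %.1f Fz %.1f"%(F[0]*np.cos(a)+F[1]*np.sin(a),-F[0]*np.sin(a)+F[1]*np.cos(a),F[2]),np.round(s["wrist_torque"],2),round(s["clock"],1))
show("start")
r=env.move_straight(hp(0,-.016,.081),rate=.08,force_limit=6); show(r)
if not r:
    r=env.move_straight(hp(0,.002,.081),rate=.03,force_limit=2.5); show(r)
    for y in (.002,.008,.013): 
        r=env.move_straight(hp(0,y,.081),rate=.05,force_limit=15); show((y,r))
E
```

```text
start x 0.0007 y -0.0158 z 0.1510 Fx 0.4 Fy 1.3 Fz -0.6 [-0.15 -0.    0.05] 12.7
False x 0.0005 y -0.0158 z 0.0816 Fx 0.3 Fy -0.3 Fz -1.0 [-0.13 -0.01  0.  ] 13.7
True x -0.0004 y -0.0051 z 0.0807 Fx 0.5 Fy -2.5 Fz -0.1 [-0.82 -0.5  -0.09] 14.1
(0.002, False) x -0.0007 y 0.0012 z 0.0806 Fx -0.5 Fy -4.7 Fz -0.0 [-1.42 -0.28  0.  ] 14.4
(0.008, False) x -0.0008 y 0.0068 z 0.0806 Fx 0.1 Fy -6.3 Fz 0.1 [-1.94 -0.37  0.06] 14.7
(0.013, False) x -0.0009 y 0.0113 z 0.0806 Fx 0.4 Fy -8.5 Fz 0.6 [-2.32 -0.48 -0.03] 14.9
```

```bash
python3 - <<'E'
src='''
def show(m):
    s=env.read_state(); a=np.radians(HY); d=np.array(s["position"][:2])-HO; F=s["force"]
    print(m,"x %.4f y %.4f z %.4f"%(d[0]*np.cos(a)+d[1]*np.sin(a),-d[0]*np.sin(a)+d[1]*np.cos(a),s["position"][2]),"Fx %.1f Fy %.1f Fz %.1f"%(F[0]*np.cos(a)+F[1]*np.sin(a),-F[0]*np.sin(a)+F[1]*np.cos(a),F[2]),np.round(s["wrist_torque"],2),round(s["clock"],1))
'''
open("h.py","a").write(src)
from h import *
for z in (.06,.045,.040):
    r=env.move_straight(hp(0,.0145,z),rate=.05,force_limit=7); show((z,r))
    if r: break
f=env.grab_frame("top");g=env.grab_frame("scene")
A=cv2.resize(f["image"][110:260,60:210],(400,400),interpolation=3);B=cv2.resize(g["image"][90:240,300:450],(400,400),interpolation=3)
cv2.imwrite("pics/low.png",cv2.convertScaleAbs(np.hstack([A,B]),alpha=1.3))
z=env.read_state()["position"][2]+.013
P=[hp(0,.0125-.062,z),hp(0,.0125-.040,z)]
print((proj(f,P)-[60,110])*400/150,(proj(g,P)-[300,90])*400/150+[400,0])
E
```

```text
(0.06, False) x -0.0007 y 0.0126 z 0.0598 Fx -0.4 Fy -9.7 Fz 0.6 [-2.39 -0.53 -0.05] 15.5
(0.045, False) x -0.0006 y 0.0126 z 0.0448 Fx 0.4 Fy -8.0 Fz 0.4 [-2.35 -0.58 -0.06] 16.0
(0.04, False) x -0.0004 y 0.0127 z 0.0399 Fx 0.3 Fy -8.2 Fz 1.1 [-2.33 -0.69  0.03] 16.2
[[321.03203681 183.22959518]
 [297.49332684 189.49921346]] [[583.57672054 270.17220066]
 [596.19507711 260.45300101]]
```

View pics/low.png

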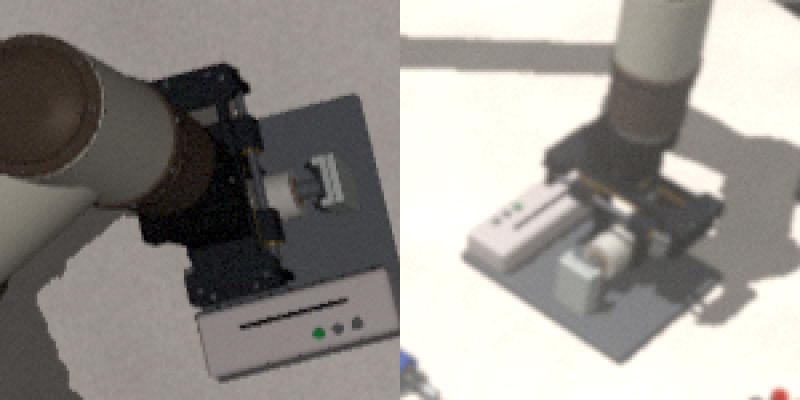

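```bash
python3 - <<'E'
from h import *
r=env.move_straight(hp(0,.0145,.0375),rate=.03,force_limit=5); show(r)
z=env.read_state()["position"][2]
r=env.move_straight(hp(0,.003,z),rate=.03,force_limit=7); show(r)
env.gripper_to(1.0); show("opened"); env.dwell(.5)
p=env.read_state()["position"]
r=env.move_straight([p[0],p[1],.22],rate=.1,force_limit=6); show(r)
if not r:
    env.goto([.40,-.05,.35],[-90,0,HY-90]); show("away")
f=env.grab_frame("top");g=env.grab_frame("scene")
A=cv2.resize(f["image"][140:240,90:190],(400,400),interpolation=3);B=cv2.resize(g["image"][140:240,320:420],(400,400),interpolation=3)
cv2.imwrite("pics/end.png",cv2.convertScaleAbs(np.hstack([A,B]),alpha=1.3))
P=[hp(0,-.04,.05),hp(0,.04,.05),hp(0,.077,.05),hp(0,-.056,.05)]
print(((proj(f,P)-[90,140])*4).round(),((proj(g,P)-[320,140])*4+[400,0]).round())
E
```

```text
False x -0.0003 y 0.0127 z 0.0377 Fx -0.2 Fy -8.6 Fz 1.8 [-2.26 -0.57 -0.03] 16.6
False x -0.0001 y 0.0021 z 0.0378 Fx -0.5 Fy -5.6 Fz 0.8 [-1.44 -0.29  0.02] 17.1
opened x 0.0000 y 0.0030 z 0.0377 Fx -0.5 Fy 1.2 Fz -0.2 [-0.14 -0.   -0.02] 18.1
False x -0.0002 y 0.0029 z 0.2194 Fx 0.4 Fy -0.7 Fz 0.2 [-0.12 -0.02 -0.  ] 20.6
away x -0.2007 y -0.2423 z 0.3493 Fx -0.2 Fy 0.4 Fz -0.3 [-0.1   0.03 -0.01] 21.9
[[348. 160.]
 [220. 194.]
 [161. 210.]
 [373. 153.]] [[603. 202.]
 [670. 150.]
 [700. 127.]
 [589. 213.]]
```

View pics/end.png

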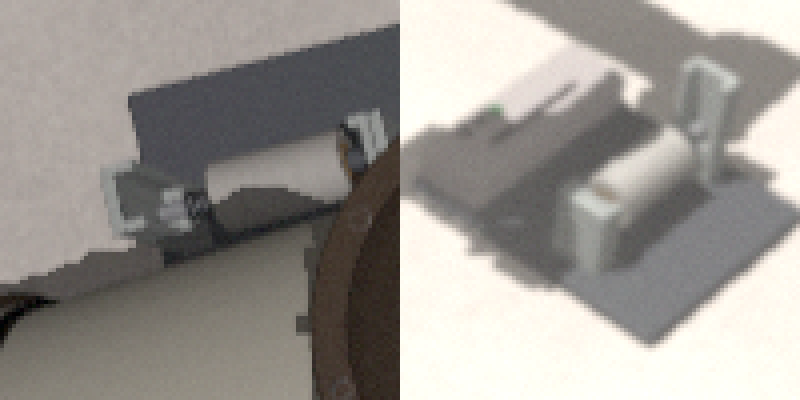

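```bash
python3 - <<'E'
from h import *
env.goto([.25,-.40,.35],[-90,0,HY-90])
f=env.grab_frame("top");g=env.grab_frame("scene"); im=[]
th=np.linspace(0,2*np.pi,40)
for F,(r,c) in ((f,(140,90)),(g,(140,320))):
    A=cv2.convertScaleAbs(cv2.resize(F["image"][r:r+100,c:c+100],(400,400),interpolation=3),alpha=1.3); B=A.copy()
    for y,rad in ((-.04,.022),(.04,.022),(-.062,.008)):
        P=[hp(rad*np.cos(t),y,.05+rad*np.sin(t)) for t in th]
        cv2.polylines(B,[((proj(F,P)+.5-[c,r])*4).astype(np.int32)],True,(0,0,255),1)
    im.append(np.hstack([A,B])[:300])
cv2.imwrite("pics/end2.png",np.vstack(im))
for d in env.search_frame(f,"plain_roll")+env.search_frame(g,"plain_roll"): print(d["score"],d["xyz"])
E
```

```text
0.98 [0.4389, -0.2128, 0.0524]
0.39 [0.5344, 0.2284, 0.0668]
0.35 [0.4983, 0.2259, 0.0126]
0.78 [0.4498, -0.2221, 0.0488]
```

View pics/end2.png

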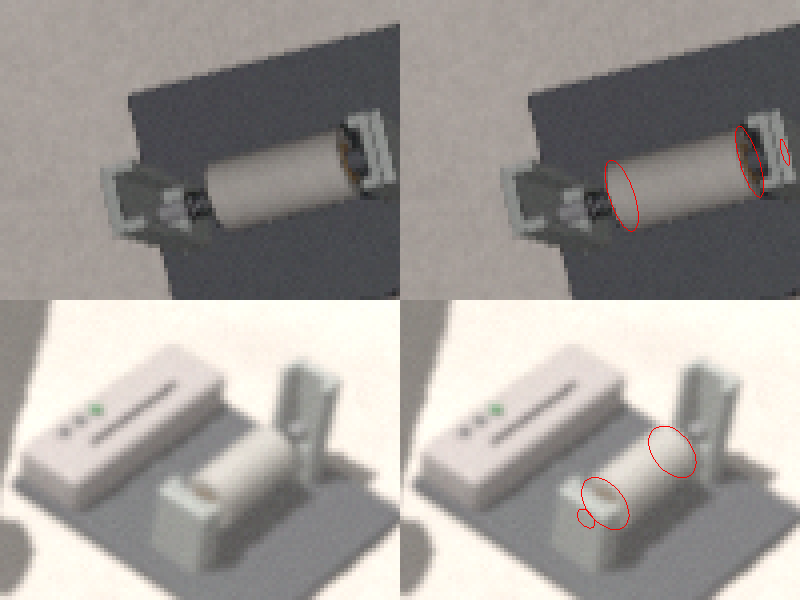

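The model outline drawn for the seated pose lies on the paper's ends in both views. The paper is level, the stub is under the roof and the plain roll is where it was, so I'm handing in.

```bash
python3 -c "
from h import *
env.close_job(); print('done')"
```

```text
the job is handed in; nothing more can be done
done
```

The roll with the sprung pin is loaded in the printer, and I handed the job in at about 23 s of the 45 s allowed.

**What I did:** I gripped the roll across its middle and lowered its pin into the tall cup's groove. I then pushed it about 13 mm past its seated position; the force of about 8.5 N puts the pin roughly 19–20 mm in. Next I lowered it to bay height, eased it back to about y = +2 mm and opened the gripper, so the spring did the last bit. The arm then moved clear.

**Last checks:**
- **Roll:** In both cameras the outline for the seated pose (y = 0, 50 mm up) fits the paper's ends to about a pixel. The roll looks level, with the stub under the roof.
- **Plain roll:** The detector placed it within about 1 mm of its first position from the top camera and within about 3 mm from the scene camera.
- **Forces:** The push stayed below 10 N, and the force was about zero after release, with the arm clear of everything.

The seated y could only be checked to about 2–3 mm with the cameras, which is about as wide as the 3 mm tolerance. I had no direct reading of how far the pin is pushed in. No check failed or disagreed beyond those margins.

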